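# Zero a coffee grinder's burrs and set it six clicks open before boxing

### The arm

A 6-joint arm with a two-finger parallel gripper is mounted at the origin on the work surface. World frame = base frame: x ahead of the robot, y to its left, z up, the work surface at z = 0. Lengths are in m, angles in rad, forces in N, time in s.
With the tool pointing down it reaches from about 0.3 to 0.875 m from the base axis. Payload 6.4 kg.
Tool frame: the origin (TCP) lies on the centre line of the jaws, within the pads' length; the fingertips stand 25 mm ahead of it and the grasp point (between the pads) lies 6 mm ahead of it; z points along the fingers, y is the line along which they close (so a half turn about z gives the same grasp; the last joint's range is limited). The gripper opens to 85 mm and grips with 20 to 120 N. Pads are 22 mm wide; open, the fingers measure 114 mm over their backs; the gripper's body (76 mm by 85 mm) begins 54 mm behind the grasp point. The pads swing forward as they close: fully open they stand 13 mm farther back than shut.
Start: joints at [-1.312, 0.181, 1.607, -0, 1.354, -0.206], TCP at [0.258, -0.514, 0.256] pointing down, gripper open.
Joint ranges: [-2.99, 2.99], [-0.89, 2.07], [0.3, 2.58], [-1.14, 4.28], [0, 2.63], [-3.12, 3.12]. Speed limits (rad/s): [2.57, 2.57, 3.01, 3.14, 3.14, 3.14].

### API

Orientations are given as a unit quaternion [w, x, y, z].
In Python, from bench import get_obs, camera, hand_in, spot_in gives the robot as it stands.
- The arm moves only by the shell command python3 -m jog 'ROWS'. ROWS is JSON, one flat list of numbers, 7 for each row, row after row: the shift along the tool's x, y, z in m, then the turn, a rotation vector about the tool's x, y, z in rad, then the closure, from 0 (fully open) to 1 (shut). A call has 1 to 20 rows; each row is the pose to reach, as a shift and turn from the pose commanded when the call began, along the tool's axes at that moment; what a row does not reach only later rows make up. A row lasts 1/8 s, in which the tool goes at most 62.5 mm and 10.7 degrees, less where a joint would pass 70% of its speed; a pose out of reach is approached as far as the arm can. A call with a gripper value outside its range is refused whole. The fingers move at their own pace and stop on an object; the grip force is fixed at half the most. Time passes only in rows, so rows that repeat a pose let the fingers close. It gives the time, the measured TCP pose, the force, the opening and the grip force at its end, in the units of the state.
- get_obs(): the state, without advancing time (a new reading comes with each control period).
- camera(name): name is "scene" or "top" or "wrist"; returns a dict with "frame" (384x512x3 uint8, red, green, blue), "mtx" (3x3 intrinsics, pixels), "extrinsics" (4x4, takes a point from camera to world coordinates). Camera axes: x right, y up, looking along -z (the intrinsics and any distortion apply to the point x, -y, -z); pixel columns grow to the right and rows downward; lengths in m; the calibration is good to about 2 mm. The wrist camera is an equidistant fisheye: a pixel r from the principal point sees the ray r / f radians off the axis. A picture is of the moment at which its call begins. There is no depth.
- hand_in(): hands the job in; it is judged then, once.
Trained networks look in a picture, given as the dict that the camera call returned (one of the last four; its "shot" number tells which), for a name from the list of things; names that differ only in an ending like _2 or _b are one class to them, and where a whole thing is asked for, a point or a joint stands for the part that bears it (a point fixed in the world has none). Each returns a list of dicts, best first, with "confidence" (0 to 1); they miss things now and then, are a little off and sometimes report something else, mostly with a low value. They report only what shows in the picture. A call takes as long as a camera call.
- spot_in(picture, name): "xyz" ([x, y, z] in m, in world coordinates, good to about 4 mm: the middle of the surface that is visible of it).
The state is a dict: "time_s": time; "q": joint angles; "dq": joint speeds; "joint_efforts": joint torques, N m; "eef_pos": TCP position; "eef_rot": TCP orientation; "wrist_force": force on the tool from outside, world axes, zero at the start; "torque": the same for the moment, N m; "opening": opening from 0.0 (shut) to 1.0 (fully open); "grasp_force": force on a finger pad.
Only numpy, scipy, OpenCV 4.12 (cv2) and the standard library are available. Lean on these libraries where they do the work, as an engineer would, in place of code of your own. Each camera call takes 0.05 s, during which the arm holds its last target. There are 200 camera calls.

### The job

The coffee grinder on the packing bench has to leave the shop set for filter coffee. Using the orange lever, turn its collar clockwise (seen from above) until you feel the burrs just touch, without forcing it, then back it off exactly six clicks anticlockwise and let go. Leave everything else on the bench as it is.

Things in the scene. Friction and masses are not known exactly. Their poses are not given: they have to be found in the camera images.
- grinder: table-top coffee grinder, immovable: dark base plate 225 x 140 mm, grey motor column 100 mm in diameter, dark burr chamber 114 mm in diameter (top at 205 mm), chute towards its own -x. Origin on the collar's vertical axis at bench height, z up. On the chamber sit a thin brass carrier and the silver ribbed collar, 92 mm in diameter, 213 to 241 mm above the bench.
- funnel_top (a point): middle of the mouth of the black bean funnel, 78 mm wide, on the collar's axis, 267 mm above the bench; the funnel turns with the collar.
- lever_grip (a point): middle of the collar lever's orange grip: 14 mm wide, 22 mm tall, 44 mm long, pointing straight out. 80 mm from the collar's axis, 228 mm above the bench; x axis outward along the lever, z up. Clockwise from above closes the burrs. 48 clicks to a turn (7.5 degrees, 10.5 mm here): seats of a spring detent that takes 0.2 N m (2.5 N here) to leave, and draws the collar in; friction 0.03 N m.
- collar_axis (a point): on the collar's axis at the lever's height (228 mm), turns with it. Burrs touch exactly at a click seat, but at a lever direction that differs from grinder to grinder (over 35 degrees) and cannot be seen; the start is 4 to 10 clicks open. Past touch the burrs push back 16 N m per radian (2.5 N per mm at the grip) and return to the touching seat when let go. Over 2 N m about this axis jams them.
- burr_gap (a joint): distance between the unloaded burrs in m: 0 = touching, 0.000015 (15 micrometres) more per click of opening, at most about 0.0002. The reading's noise is far larger than a click.
- burr_press (a joint): how far torque on the lever (push at the grip times 80 mm, plus any twist of the gripper on it) presses the burrs into their elastic bed, in m: 0 = unloaded, 0.0000075 per N m clockwise, 0.000015 (2 N m, or 25 N at the grip) = jammed. The reading's noise is far larger.
- dose_cup: steel dosing cup, 58 mm wide, 75 mm tall, standing on the grinder's base plate under the chute; origin under its middle. Leave alone.
- bottle0: dark bottle with clear cap, 52 mm wide, 136 mm tall; origin under its middle. Leave alone.
- bottle1: as bottle0. Leave alone.
- bottle2: as bottle0. Leave alone.
- tape_brown: brown roll of packing tape lying flat, 100 mm across, 48 mm tall; origin under its middle. Leave alone.
- tape_white: white roll of packing tape lying flat, 100 mm across, 48 mm tall; origin under its middle. Leave alone.
- cutter: blue box cutter lying flat, 145 mm long; origin under its middle. Leave alone.
- tape_gun: red hand tape dispenser lying on its side, 190 x 180 mm, 65 mm tall; origin under its middle. Leave alone.

How it is judged:
On the way:
1. the collar has been turned in until the burrs touch (within 0.2 click) (value of joint burr_gap below 3e-06 m), for 0.1 s.
At the end, for the whole second after the job is handed in: after touching, the burrs stand six clicks apart (0.09 mm, to within 0.4 of a click), the lever let go (value of joint burr_gap between 8.4e-05 and 9.6e-05 m).
It fails at once if the burrs are jammed: pressed together with more than 2 N m (25 N at the lever's grip) (value of joint burr_press above 1.5e-05 m).
It fails at once if something else on the bench is shifted by more than 25 mm or a bottle is knocked over (distance of any of dose_cup, tape_brown, tape_white, cutter, tape_gun, bottle0, bottle1, bottle2 from where it was at the start of the episode above 0.025 m or angle between any of bottle0, bottle1, bottle2's own z axis and vertical above 0.5 rad).
It also fails if it takes over 64 s, if anything falls off the work surface, if the arm or the gripper's body presses on something with over 40 N, if the wrist force passes 120 N, or if a joint passes its speed limit or range.

## Working session

There is one attempt and no reset: what is moved stays moved. The work goes in short steps, Python scripts to look and compute and a shell command to move; the robot and the scene stay as the last step left them, time stands still between calls to the robot, and variables do not carry over. Pictures are saved under pics/ and viewed, at most 10 in all, crops included, and the job is handed in when it is done.

```bash
ls; mkdir -p pics
python3 - <<'E'
from bench import *
import cv2
o=get_obs();print({k:o[k] for k in o if k not in('dq','joint_efforts')})
for c in('scene','top'):
    p=camera(c);cv2.imwrite(f'pics/{c}0.png',p['frame'][:,:,::-1])
    for n in('lever_grip','collar_axis','funnel_top','grinder','dose_cup','bottle0','tape_gun'):
        print(c,n,[(x['xyz'],x['confidence']) for x in spot_in(p,n)][:3])
E
```

```text
pics
{'time_s': 0.0, 'q': array([-1.31231608e+00,  1.81535664e-01,  1.60800863e+00,  1.67983261e-05,
        1.35381630e+00, -2.06282677e-01]), 'eef_pos': array([ 0.25761616, -0.51348698,  0.25538685]), 'eef_rot': array([-8.83884358e-04,  9.73120753e-01,  2.30293768e-01, -1.48701347e-05]), 'wrist_force': array([-0.60087648, -0.67485336, -0.17178589]), 'torque': array([-0.01082511,  0.01149084, -0.05647632]), 'grasp_force': 0.0, 'opening': 0.9968713162522823}
scene lever_grip [([0.5594, -0.0822, 0.2478], 0.96)]
scene collar_axis [([0.5571, -0.0841, 0.2451], 0.96)]
scene funnel_top [([0.5597, -0.084, 0.2455], 0.62)]
scene grinder [([0.6806, 0.2733, 0.0333], 0.72), ([0.5687, -0.1193, 0.0301], 0.62)]
scene dose_cup [([0.4694, -0.1023, 0.0607], 0.87)]
scene bottle0 [([0.5226, 0.3044, 0.0802], 0.79), ([0.4175, 0.3853, 0.0801], 0.71)]
scene tape_gun [([0.6826, 0.269, 0.0296], 0.62)]
top lever_grip [([0.5534, -0.081, 0.2444], 0.58)]
top collar_axis [([0.5479, -0.082, 0.2457], 0.76)]
top funnel_top [([0.5469, -0.0801, 0.2454], 0.55)]
top grinder [([0.4937, -0.0699, 0.0266], 0.65)]
top dose_cup []
top bottle0 [([0.3639, 0.3158, 0.0969], 0.83), ([0.5091, 0.3097, 0.0931], 0.64), ([0.4094, 0.3934, 0.0966], 0.51)]
top tape_gun [([0.5438, -0.0797, 0.2436], 0.68), ([0.6731, 0.2784, 0.0312], 0.6)]
```

Run:
```python
import cv2,numpy as np
a=cv2.imread('pics/scene0.png');b=cv2.imread('pics/top0.png')
cv2.imwrite('pics/both.png',cv2.resize(np.vstack([a,b]),(448,600)) if 0 else cv2.resize(np.hstack([a,b]),(800,300)))
```

```text
(no output)
```

View pics/top0.png

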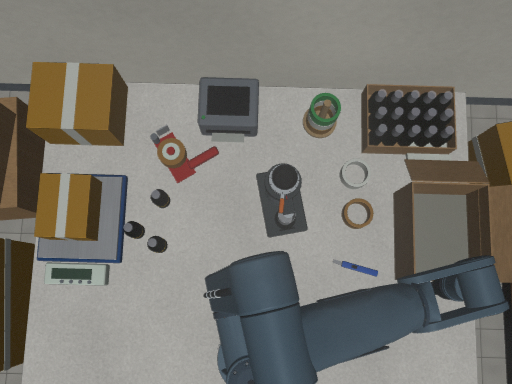

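View pics/scene0.png

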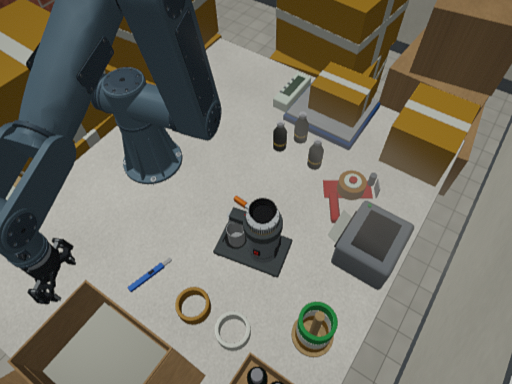

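Top view: the collar is at about (285,180), with the orange lever at (282,203) pointing back towards the robot and the chute and cup at (287,218). The scene view agrees, with the lever at (240,202). Next I'll compute positions from the pixels at known heights.

```bash
cat > h.py <<'E'
import numpy as np,cv2
from bench import *
def ray(p,uv,z):
    K,E=p['mtx'],np.array(p['extrinsics']); d=np.linalg.solve(K,[uv[0],uv[1],1]); d=E[:3,:3]@(d*[1,-1,-1]); o=E[:3,3]
    return o+d*(z-o[2])/d[2]
def blob(p,lo,hi,roi):
    h=cv2.cvtColor(p['frame'],cv2.COLOR_RGB2HSV);m=cv2.inRange(h,lo,hi);k=np.zeros_like(m);x0,y0,x1,y1=roi;k[y0:y1,x0:x1]=m[y0:y1,x0:x1]
    return k
def orange(p,roi):
    k=blob(p,(5,150,120),(16,255,255),roi);v,u=np.nonzero(k);return k,(u.mean(),v.mean()),len(u)
E
python3 - <<'E'
from h import *
for c,roi,r2 in(('top',(265,188,300,220),(262,155,312,205)),('scene',(225,190,250,215),(235,190,290,240))):
    p=camera(c);k,uv,n=orange(p,roi);v,u=np.nonzero(k)
    print(c,uv,n,u.min(),u.max(),v.min(),v.max(),'grip',ray(p,uv,.234 if c=='top' else .232))
    ks=blob(p,(0,0,0),(180,255,45),r2)
    nn,l,s,ce=cv2.connectedComponentsWithStats(ks)
    for i in range(1,nn):
        if s[i,4]>80:print(s[i],ce[i],ray(p,ce[i],.267))
    f=p['frame'][r2[1]:r2[3],r2[0]:r2[2],::-1];cv2.imwrite(f'pics/c_{c}.png',cv2.resize(f,(400,400),interpolation=0))
a=cv2.hconcat([cv2.imread('pics/c_top.png'),cv2.imread('pics/c_scene.png')]);cv2.imwrite('pics/c.png',a)
E
```

```text
top (np.float64(281.1666666666667), np.float64(204.91666666666666)) 48 279 283 199 212 grip [ 0.48020127 -0.077469    0.234     ]
scene (np.float64(239.69230769230768), np.float64(200.44230769230768)) 52 234 245 196 205 grip [ 0.47650451 -0.0778001   0.232     ]
[249 199  28  24 511] [262.19960861 210.25048924] [ 0.55928397 -0.08655932  0.267     ]
```

View pics/c.png

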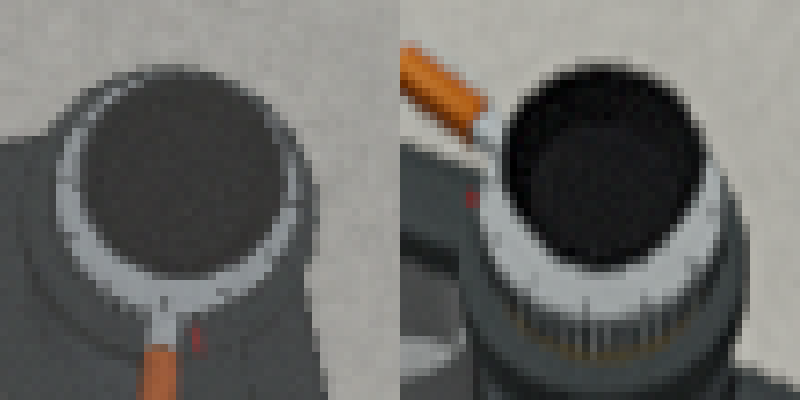

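The axis is near (0.559,-0.087) and the lever points at about 174°, matching the 80 mm radius. I'll hover above the lever with tool x outward.

```bash
cat >> h.py <<'E'
from scipy.spatial.transform import Rotation as R
def goto(pos,hdg):  # tool down, x heading hdg deg -> shift, rotvec in tool axes
    o=get_obs();w,x,y,z=o['eef_rot'];r=R.from_quat([x,y,z,w]);h=np.radians(hdg)
    X=np.array([np.cos(h),np.sin(h),0]);Z=np.array([0,0,-1.]);t=R.from_matrix(np.c_[X,np.cross(Z,X),Z])
    return np.round(r.inv().apply(np.array(pos)-o['eef_pos']),4),np.round((r.inv()*t).as_rotvec(),4)
E
python3 -c "
from h import *
print(goto((.478,-.077,.34),174))"
```

```text
(array([ 0.3928, -0.2919, -0.0837]), array([-0.    , -0.    , -2.5721]))
```

```bash
python3 -m jog '[0,0,-0.05,0,0,-0.18,0.45, 0,0,-0.084,0,0,-0.36,0.45, 0.033,-0.024,-0.084,0,0,-0.54,0.45, 0.065,-0.049,-0.084,0,0,-0.72,0.45, 0.098,-0.073,-0.084,0,0,-0.9,0.45, 0.13,-0.097,-0.084,0,0,-1.08,0.45, 0.164,-0.122,-0.084,0,0,-1.26,0.45, 0.197,-0.146,-0.084,0,0,-1.44,0.45, 0.23,-0.17,-0.084,0,0,-1.62,0.45, 0.262,-0.195,-0.084,0,0,-1.8,0.45, 0.295,-0.22,-0.084,0,0,-1.98,0.45, 0.327,-0.243,-0.084,0,0,-2.16,0.45, 0.36,-0.267,-0.084,0,0,-2.34,0.45, 0.393,-0.292,-0.084,0,0,-2.5,0.45, 0.393,-0.292,-0.084,0,0,-2.572,0.45, 0.393,-0.292,-0.084,0,0,-2.572,0.45]'
python3 - <<'E'
from h import *
o=get_obs();print(o['time_s'],o['eef_pos'],o['eef_rot'],o['opening'],o['wrist_force'])
p=camera('wrist');cv2.imwrite('pics/w1.png',p['frame'][:,:,::-1]);print(p['mtx'],p['extrinsics'])
for n in('lever_grip','collar_axis','funnel_top'):print(n,[(x['xyz'],x['confidence']) for x in spot_in(p,n)][:2])
E
```

```text
time_s: 2.9
eef_pos: [0.4783, -0.0763, 0.3403]
eef_rot: [-0.0, 0.052, 0.999, -0.0]
wrist_force: [0.5, -0.1, -0.2]
opening: 0.547
grasp_force: 0.0
2.9 [ 0.47825684 -0.07631977  0.34026896] [-2.83157292e-05  5.21301052e-02  9.98640301e-01 -2.96551675e-05] 0.5471700124692783 [ 0.47593168 -0.09582026 -0.2444374 ]
[[297.31863964   0.         250.6513787 ]
 [  0.         297.31863964 189.31485238]
 [  0.           0.           1.        ]] [[ 1.04598272e-01 -9.57102621e-01 -2.70210612e-01  4.09650058e-01]
 [ 9.94514227e-01  1.00884353e-01  2.76369264e-02 -6.72739011e-02]
 [ 8.08648114e-04 -2.71619073e-01  9.62404502e-01  4.58276219e-01]
 [ 0.00000000e+00  0.00000000e+00  0.00000000e+00  1.00000000e+00]]
lever_grip [([0.4122, 0.3775, 0.0382], 0.68), ([0.5368, -0.0785, 0.2439], 0.57)]
collar_axis [([0.537, -0.0805, 0.2426], 0.66)]
funnel_top [([0.5385, -0.0803, 0.2462], 0.81)]
```

View pics/w1.png

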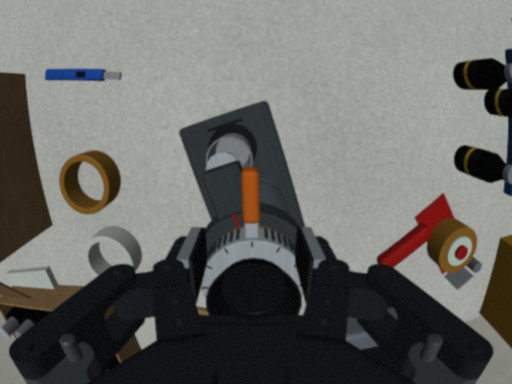

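The wrist view shows the grip at columns 243–260, rows 168–225, lined up between the fingers, and the funnel mouth centred near (254,287). I'll compute the positions with the fisheye model.

```bash
cat >> h.py <<'E'
def fish(p,uv,z):
    K,E=p['mtx'],np.array(p['extrinsics']);x=(uv[0]-K[0,2])/K[0,0];y=(uv[1]-K[1,2])/K[1,1];t=np.hypot(x,y)
    d=E[:3,:3]@np.array([np.sin(t)*x/t,-np.sin(t)*y/t,-np.cos(t)]);o=E[:3,3];return o+d*(z-o[2])/d[2]
def lever(p,roi):  # grip points at mid-rows of the orange blob on top plane, and its direction
    k,uv,n=orange(p,roi);v,u=np.nonzero(k);P=np.array([fish(p,a,.239)[:2] for a in zip(u,v)])
    c=P.mean(0);d=np.linalg.svd(P-c)[2][0];s=(P-c)@d
    return c,d,np.percentile(s,[1,99]),n
E
python3 - <<'E'
from h import *
p=camera('wrist');c,d,s,n=lever(p,(230,150,275,235));print(c,np.degrees(np.arctan2(d[1],d[0])),s,n)
print(fish(p,(254,287),.267))
print(goto((*c,.238),174))
E
```

```text
[ 0.4765607  -0.07453852] -4.210341789656222 [-0.02014716  0.02091105] 778
[ 0.5409013  -0.07947075  0.267     ]
(array([0.0018, 0.0026, 0.1023]), array([-0.   ,  0.   , -0.002]))
```

```bash
python3 -m jog '[0.001,0.001,0.03,0,0,-0.025,0.45, 0.001,0.001,0.06,0,0,-0.025,0.45, 0.001,0.001,0.08,0,0,-0.025,0.45, 0.001,0.001,0.09,0,0,-0.025,0.45, 0.001,0.001,0.1,0,0,-0.025,0.45, 0.001,0.001,0.1,0,0,-0.025,0.6, 0.001,0.001,0.1,0,0,-0.025,0.77, 0.001,0.001,0.1,0,0,-0.025,0.77]'
python3 - <<'E'
from h import *
o=get_obs();print(o['wrist_force'],o['torque'],o['opening'],o['grasp_force'])
p=camera('wrist');cv2.imwrite('pics/w2.png',p['frame'][:,:,::-1]);c,d,s,n=lever(p,(230,120,275,250));print(c,d,s,n)
E
```

```text
time_s: 4.15
eef_pos: [0.4777, -0.0758, 0.241]
eef_rot: [0.001, 0.04, 0.999, -0.0]
wrist_force: [-0.3, 0.3, 0.3]
opening: 0.234
grasp_force: 0.0
[-0.28492749  0.31177626  0.29058343] [0.01772095 0.00863712 0.01198544] 0.23382526951532828 0.0
[ 0.46323936 -0.07366219] [ 0.99722654 -0.07442605] [-0.00736251  0.00726263] 780
```

View pics/w2.png

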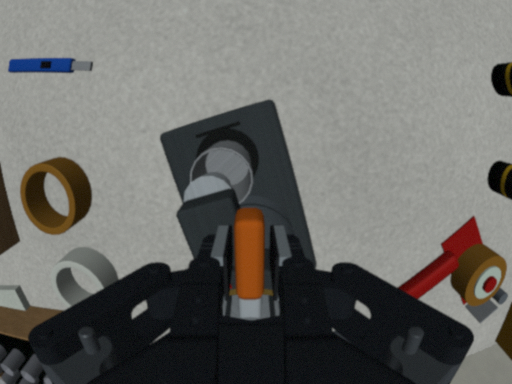

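The grip (cols 235–265) sits centred between the pads (233 and 268) with some play on each side. The first 4 clicks are safe, so I'll turn about 0.5 rad clockwise and then go on in half clicks.

```bash
python3 -m jog '[-0.0001,0.004,0,0,0,0.05,0.77, -0.0004,0.008,0,0,0,0.1,0.77, -0.0009,0.012,0,0,0,0.15,0.77, -0.0016,0.0159,0,0,0,0.2,0.77, -0.0025,0.0198,0,0,0,0.25,0.77, -0.0036,0.0236,0,0,0,0.3,0.77, -0.0049,0.0274,0,0,0,0.35,0.77, -0.0063,0.0312,0,0,0,0.4,0.77, -0.008,0.0348,0,0,0,0.45,0.77, -0.0098,0.0384,0,0,0,0.5,0.77, -0.0098,0.0384,0,0,0,0.5,0.77]'
cat > st.py <<'E'
from h import *
o=get_obs();w,x,y,z=o['eef_rot'];r=R.from_quat([x,y,z,w]);X=r.as_matrix()[:,0]
print('tool force',np.round(r.inv().apply(o['wrist_force']),2),'Mz',np.round(o['torque'][2],3),'hdg',np.degrees(np.arctan2(X[1],X[0])),'pos',np.round(o['eef_pos'],4),'gf',o['grasp_force'],'op',round(o['opening'],3))
E
python3 st.py
```

```text
time_s: 5.58
eef_pos: [0.4903, -0.0381, 0.2406]
eef_rot: [0.0, 0.285, 0.958, 0.0]
wrist_force: [0.1, -0.1, -0.6]
opening: 0.229
grasp_force: 0.0
tool force [-0.2  -0.04  0.56] Mz 0.007 hdg 146.82327208999897 pos [ 0.4903 -0.0381  0.2406] gf 0.0 op 0.229
```

```bash
python3 -m jog '[0,0.0026,0,0,0,0.033,0.77, -0.0002,0.0052,0,0,0,0.065,0.77, -0.0002,0.0052,0,0,0,0.065,0.77]'; python3 st.py
```

```text
time_s: 5.95
eef_pos: [0.4932, -0.034, 0.2404]
eef_rot: [0.0, 0.317, 0.949, -0.0]
wrist_force: [0.2, -0.8, 0.3]
opening: 0.229
grasp_force: 0.3
tool force [-0.66 -0.52 -0.25] Mz -0.012 hdg 143.09083876440096 pos [ 0.4932 -0.034   0.2404] gf 0.2917308546602726 op 0.229
```

Run:
```python
from h import *
p=camera('wrist');c,d,s,n=lever(p,(225,120,280,300));print(c,np.degrees(np.arctan2(d[1],d[0])),s,n)
k,uv,n=orange(p,(225,120,280,300));v,u=np.nonzero(k);print('cols',[(r,u[v==r].min(),u[v==r].max()) for r in (220,240,260,280) if (v==r).any()])
```

```text
[ 0.48973976 -0.03339621] -34.89104284235306 [-0.01922492  0.02202056] 1921
cols [(220, np.int64(236), np.int64(250)), (240, np.int64(231), np.int64(255)), (260, np.int64(232), np.int64(256)), (280, np.int64(234), np.int64(256))]
```

```bash
python3 -m jog '[0,0.0026,0,0,0,0.033,0.77, -0.0002,0.0052,0,0,0,0.065,0.77, -0.0002,0.0052,0,0,0,0.065,0.77]'|grep time; python3 st.py
```

```text
time_s: 6.38
tool force [-0.58 -0.01  0.08] Mz 0.009 hdg 139.34362657609952 pos [ 0.4966 -0.0297  0.2403] gf 0.0 op 0.231
```

```bash
python3 -c "
from h import *
o=get_obs();print(o['wrist_force'],o['grasp_force'])"
```

```text
[ 0.4365407  -0.38942387 -0.08273391] 0.0
```

```bash
python3 -m jog '[0,0.0026,0,0,0,0.033,0.77, -0.0002,0.0052,0,0,0,0.065,0.77, -0.0002,0.0052,0,0,0,0.065,0.77]'|grep time; python3 st.py
```

```text
time_s: 6.75
tool force [-0.1  -1.25 -0.31] Mz -0.015 hdg 135.63315267540256 pos [ 0.4999 -0.0261  0.2402] gf 0.5743799172341824 op 0.231
```

```bash
python3 -m jog '[0,0.0026,0,0,0,0.033,0.77, -0.0002,0.0052,0,0,0,0.065,0.77, -0.0002,0.0052,0,0,0,0.065,0.77]'|grep time; python3 st.py
```

```text
time_s: 7.12
tool force [ 0.59 -8.44 -2.25] Mz 0.097 hdg 131.89967325706922 pos [ 0.5026 -0.0236  0.24  ] gf 4.265342663275078 op 0.229
```

The force has jumped to 8.4 N, well above the 2.5 N detent, so this looks like the burrs. A further 1 mm will confirm the stiffness, and a picture will give the lever angle.

```bash
python3 -m jog '[0,0.001,0,0,0,0.013,0.77, 0,0.001,0,0,0,0.013,0.77]'|grep time; python3 st.py
python3 - <<'E'
from h import *
p=camera('wrist');cv2.imwrite('pics/w3.png',p['frame'][:,:,::-1]);c,d,s,n=lever(p,(215,120,280,300));print(c,np.degrees(np.arctan2(d[1],d[0])),s,n)
E
```

```text
time_s: 7.38
tool force [ 0.64 -9.78 -2.6 ] Mz 0.123 hdg 131.15592091114388 pos [ 0.5031 -0.0232  0.24  ] gf 4.927308456972241 op 0.231
[ 0.49933614 -0.02206627] -45.24020695142283 [-0.01905423  0.02180446] 1873
```

View pics/w3.png

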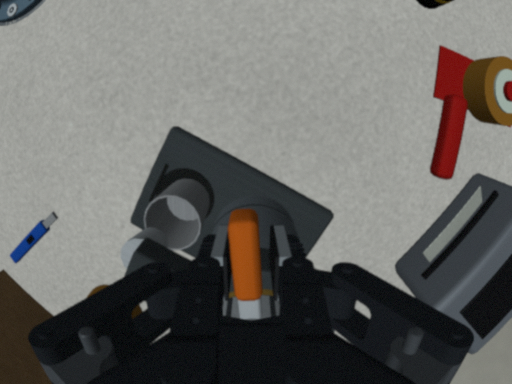

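This is the burr touch: the lever lies on the trailing (left) pad, nothing else is in contact, and it reads about 134.8° under about 0.78 N·m. I'll unload, centre the jaws on the seat and measure.

```bash
python3 -m jog '[0,0.001,0,0,0,0.013,0.77, 0,-0.0035,0,0,0,-0.043,0.77, -0.0005,-0.007,0,0,0,-0.09,0.77, -0.0005,-0.007,0,0,0,-0.09,0.77]'|grep time; python3 st.py
python3 - <<'E'
from h import *
for i in range(2):
    p=camera('wrist');c,d,s,n=lever(p,(215,120,290,300));print(c,np.degrees(np.arctan2(d[1],d[0])),s,n)
o=get_obs()
w,x,y,z=o['eef_rot'];r=R.from_quat([x,y,z,w]);print('grip mid in tool',r.inv().apply(np.r_[c,.228]-o['eef_pos']))
E
```

```text
time_s: 7.92
tool force [ 0.27  0.38 -0.31] Mz 0.002 hdg 136.268451823202 pos [ 0.4996 -0.0269  0.2403] gf 0.0 op 0.229
[ 0.49593453 -0.02555198] -41.97749377659364 [-0.01898764  0.02167637] 1908
[ 0.49587398 -0.02556675] -41.884489518032844 [-0.01893673  0.021707  ] 1899
grip mid in tool [ 0.00359178 -0.00177666  0.01234506]
```

The lever rests on its touch seat at 138.1°. The same method read 175.8° at the start, which is 5.03 clicks and consistent. The target is 183.1°.

```bash
python3 -m jog '[-0.0001,-0.0038,0,0,0,-0.05,0.77, -0.0004,-0.0077,0,0,0,-0.1,0.77, -0.0009,-0.0115,0,0,0,-0.15,0.77, -0.0015,-0.0153,0,0,0,-0.2,0.77, -0.0024,-0.0191,0,0,0,-0.25,0.77, -0.0034,-0.0228,0,0,0,-0.3,0.77, -0.0047,-0.0264,0,0,0,-0.35,0.77, -0.0061,-0.03,0,0,0,-0.4,0.77, -0.0077,-0.0335,0,0,0,-0.45,0.77, -0.0094,-0.0369,0,0,0,-0.5,0.77, -0.0114,-0.0402,0,0,0,-0.55,0.77, -0.0134,-0.0435,0,0,0,-0.6,0.77, -0.0157,-0.0466,0,0,0,-0.65,0.77, -0.0181,-0.0496,0,0,0,-0.7,0.77, -0.0207,-0.0525,0,0,0,-0.75,0.77, -0.0234,-0.0552,0,0,0,-0.8,0.77, -0.0234,-0.0552,0,0,0,-0.8,0.77]'|grep time; python3 st.py
python3 - <<'E'
from h import *
p=camera('wrist');c,d,s,n=lever(p,(215,120,290,300));print(c,np.degrees(np.arctan2(d[1],d[0])),s,n)
E
```

```text
time_s: 10.15
tool force [ 0.93  2.55 -0.43] Mz -0.038 hdg -177.92220201278977 pos [ 0.4784 -0.0825  0.2402] gf 1.0516684973845258 op 0.231
[ 0.47506107 -0.07843325] -1.5771195271451437 [-0.01905869  0.0218644 ] 1943
```

The lever is at 178.4° (5.37 clicks), just below the ridge of the last click. A small nudge should tip it into seat six.

```bash
python3 -m jog '[0,-0.0015,0,0,0,-0.02,0.77, -0.0001,-0.0031,0,0,0,-0.04,0.77, -0.0001,-0.0035,0,0,0,-0.045,0.77, -0.0001,-0.0035,0,0,0,-0.045,0.77]'|grep time; python3 st.py
python3 - <<'E'
from h import *
p=camera('wrist');c,d,s,n=lever(p,(215,120,290,300));print(c,np.degrees(np.arctan2(d[1],d[0])),s,n)
E
```

```text
time_s: 10.7
tool force [-0.55  0.46 -0.19] Mz 0.014 hdg -175.30821492936224 pos [ 0.4786 -0.0867  0.2403] gf 0.0 op 0.231
[ 0.47512408 -0.08531171] 3.30299381785987 [-0.01900729  0.02172011] 1954
```

The lever is in seat six (183.3°, 6.03 clicks) with no force on it. I'll open, lift and check.

```bash
python3 -m jog '[0,0,0,0,0,0,0.5, 0,0,0,0,0,0,0.45, 0,0,-0.03,0,0,0,0.45, 0,0,-0.07,0,0,0,0.45, 0,0,-0.1,0,0,0,0.45, 0,0,-0.1,0,0,0,0.45, 0,0,-0.1,0,0,0,0.45]'|grep -E 'time|force'
python3 - <<'E'
from h import *
p=camera('wrist');cv2.imwrite('pics/w4.png',p['frame'][:,:,::-1]);c,d,s,n=lever(p,(225,140,285,240));print(c,np.degrees(np.arctan2(d[1],d[0])),s,n)
E
```

```text
time_s: 11.62
wrist_force: [-0.2, 0.8, -0.0]
grasp_force: 0.0
[ 0.4764812  -0.08517187] 2.965714358009726 [-0.02065159  0.0211054 ] 786
```

View pics/w4.png

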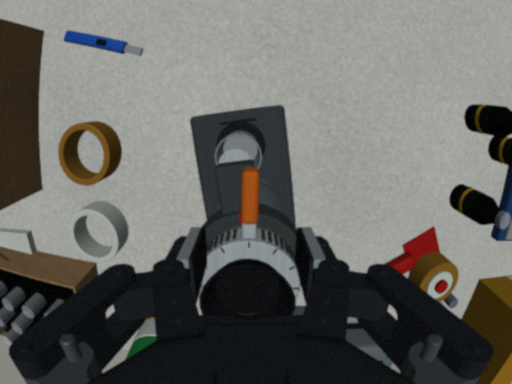

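The lever is free at 183.0°, or 7.2° past its start from the same kind of hover view, which makes one click net: 5 in and 6 out. The grip shows at (250,197), and the cup and everything else in view look undisturbed.

```bash
python3 -c "
from bench import hand_in;print(hand_in())"
```

```text
the job is handed in; nothing more can be done
None
```

I turned the collar in until the burrs touched (peak reading about 10 N at the grip, limit 25 N), backed it off six clicks (45° by camera), let the lever go and handed the job in; no verdict came back.

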